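Snap the cover onto the lamp power box

TASK

The power box for the table lamps, the one with a spring clip at each end and the electronics showing, is open. Lift the loose cover off the stripped spare box, fit it on the power box and press it down until both clips snap over its ends, then go on pressing so that the rubber seal is squeezed right down. Finish while still pressing the cover fully down - do not let it go - and leave the other things on the table where they are.

Things in the scene. Friction and masses are not known exactly. Their poses are not given: they have to be found in the camera images.
- cover: loose grey plastic cover, about 90 g, at first lying on the spare box, axes along that box's within 2 degrees. Plate 84 (x) x 64 (y) x 5 mm; origin at the centre of the plate's underside, z up. A bead 6 mm thick, 40 mm long in y, runs along each x end (90 mm over beads). Below, a skirt 68 x 48 mm reaches down 12 mm, foot rounded by 4 mm. Half a turn about z makes no difference.
- cover_rib (a point): top centre of the cover's grip rib, 37 mm above the cover's origin. The rib, 50 (x) x 18 (y) mm and 32 mm high, stands in the middle of the plate: pinch it across y from above.
- powerbox: open grey box with electronics inside, fixed on a steel foot plate 136 (x) x 76 (y) mm; origin at the centre of the underside, z up. Outside 80 (x) x 60 (y) mm, opening 72 x 52 mm (2 mm play around the cover's skirt), rim 45 mm above the table. A steel spring clip 34 mm wide stands at each x end, up to 66 mm above the table. The cover goes on with its axes along the box's.
- seat (a point): centre of the power box's rigid rim, 45 mm above the table: the cover's origin comes here when fully down. On the way its beads meet the clips with its origin about 15 mm above this point; resistance grows to 10 to 15 N, then at 7 to 5 mm suddenly drops as the clip noses pass over the beads and draw it down. From 3 mm down the seal resists.
- sparebox: the same grey box without clips, seal and contents, fixed on a steel foot plate 100 (x) x 76 (y) mm; origin at the centre of the underside, z up; rim 45 mm above the table. The cover lies loose on it, its origin at the height of the rim.
- seal: black rubber frame 80 x 60 mm, 4 mm wide, standing 3 mm above the power box's rim; springy, 2.5 N per mm, so 7.5 N squeeze it level with the rim; a harder press is carried by the rim. Let go, the latched cover rises about 2 mm. Its origin is the power box's origin when not squeezed, and goes down with it.
- clip_a (a joint): slide of the spring clip at the power box's -x end, m: 0 = at rest or snapped over the cover, grows to about 0.003 as the cover's bead pushes it outwards
- clip_b (a joint): the same for the clip at the +x end
- ink_tin: a low round ink tin, 60 mm wide, 42 mm high, between the boxes; a bystander to leave alone; origin at its underside
- weight: a dark steel block 60 x 40 x 30 mm, beyond the tin; a bystander to leave alone; origin at its underside
- screwdriver: a screwdriver lying near the robot; a bystander to leave alone; origin at its underside
- mug: a white mug on the left; a bystander to leave alone; origin at its underside
- lino_block: a printing block 150 x 110 x 23 mm on the right; a bystander to leave alone; origin at its underside
- glue_jar: a jar 56 mm wide, 70 mm high, at the far side; a bystander to leave alone; origin at its underside
- brayer: an ink roller lying on the left; a bystander to leave alone; origin at its underside

How it is judged:
By the outcome, as a careful person would: the job done as asked, in the order asked, and still so for the second after the job is handed in, while the arm keeps its last pose, push and grip.
It also fails if it takes over 58 s, if anything falls off the work surface, if the arm or the gripper's body presses on something with over 40 N, if the wrist force passes 120 N, or if a joint passes its speed limit or range.

ROBOT

A 7-joint arm with a two-finger parallel gripper is mounted at the origin on the work surface. World frame = base frame: x ahead of the robot, y to its left, z up, the work surface at z = 0. Lengths are in m, angles in rad, forces in N, time in s.
With the tool pointing down it reaches from about 0.4 to 0.875 m from the base axis. Payload 19.3 kg.
Tool frame: the origin (TCP) lies midway between the tips of the shut fingers; the grasp point (between the pads) lies 19 mm behind it (tcp_to_grasp is the z of the grasp point in the tool frame, in m); z points along the fingers, y is the line along which they close (so a half turn about z gives the same grasp; the last joint's range is limited). The gripper opens to 85 mm and grips with 20 to 120 N. Pads are 22 mm wide; open, the fingers measure 114 mm over their backs; the gripper's body (76 mm by 85 mm) begins 54 mm behind the grasp point. The pads swing forward as they close: fully open they stand 13 mm farther back than shut.
Start: joints at [-1.218, 0.521, -0.036, 1.599, 0.021, 1.021, -0.113], TCP at [0.256, 0.57, 0.231] pointing down, gripper open.
Joint ranges: [-2.91, 2.91], [-0.3, 2.13], [-1.5, 1.42], [0.17, 2.43], [-1.26, 4.41], [0.16, 1.93], [-2.52, 2.52]. Speed limits (rad/s): [1.89, 1.89, 2.39, 2.39, 3.01, 3.01, 3.01].

INTERFACE

Orientations are given as [roll, pitch, yaw] about the fixed x, y, z axes, in that order (R = Rz(yaw) Ry(pitch) Rx(roll)).
In Python, from workcell import * gives the robot as it stands.
- The arm moves only by the tool send_rows, never from a script. Its argument "increments" is a list of rows, each a list of 3 entries, a list of its own where there are three numbers: the shift along the tool's x, y, z in mm, then the turn, a rotation vector about the tool's x, y, z in degrees, then the gripper's target within -1 to 1 (fully open at 1, half-way at 0, shut at -1). In form: [[[x, y, z], [wx, wy, wz], grip], ...]. A call has 1 to 10 rows; each row is the pose to reach, as a shift and turn from the pose commanded when the call began, along the tool's axes at that moment; what a row does not reach only later rows make up. A row lasts 1/10 s, in which the tool goes at most 50 mm and 8.59 degrees, less where a joint would pass 70% of its speed; a pose out of reach is approached as far as the arm can. A call with a gripper value outside its range is refused whole. The fingers move at their own pace and stop on an object; "newtons" is the grip in N (left out, the last holds). Time passes only in rows, so rows that repeat a pose let the fingers close. It gives the time, the measured TCP pose, the force, the opening and the grip force at its end, in the units of the state.
- observe(): the state, without advancing time (a new reading comes with each control period).
- grab_frame(name): name is "scene" or "side" or "wrist"; returns the picture (480x640x3 uint8, blue, green, red); there is no depth.
- camera_params(name): a dict with "fovy" (degrees; the focal length in pixels is half the picture's height over the tangent of half this angle, whatever the lens; pixels are square), "cx", "cy" (the principal point, pixels), "distortion" ([k1, k2, p1, p2, k3] as OpenCV has them; the pictures are not rectified), "extrinsics" (4x4, takes a point from world to camera coordinates). Camera axes: x right, y down, z forward; pixel columns grow to the right and rows downward; lengths in m; the calibration is good to about 2 mm. A picture is of the moment at which its call begins: read the wrist's pose just before it. camera_params takes no time and is no camera call; for the wrist camera it gives the pose at the moment of the call.
- job_done(): hands the job in; it is judged then, once.
The state is a dict: "clock": time; "qpos": joint angles; "qd": joint speeds; "joint_efforts": joint torques, N m; "position": TCP position; "tool_rot": TCP orientation; "force": force on the tool from outside, world axes, zero at the start; "moment": the same for the moment, N m; "grip_width": finger opening in m; "finger_force": force on a finger pad.
Only numpy, scipy, OpenCV 4.12 (cv2) and the standard library are available. Lean on these libraries where they do the work, as an engineer would, in place of code of your own. Each camera call takes 0.05 s, during which the arm holds its last target. There are 200 camera calls.

## Working session

There is one attempt and no reset: what is moved stays moved. The work goes in short steps, Python scripts to look and compute and a tool call to move; the robot and the scene stay as the last step left them, time stands still between calls to the robot, and variables do not carry over. Pictures are saved under pics/ and viewed, at most 10 in all, crops included, and the job is handed in when it is done.

Besides the shell and the picture viewer there is one more tool, called after "Request:" as a command line: name --argument value ..., lists and objects as JSON in quotes. send_rows: Moves the arm, as the interface text tells. Its arguments: {"type":"object","properties":{"increments":{"type":"array"},"newtons":{"type":"number"}},"required":["increments"]}

```bash
mkdir -p pics; python3 - <<'E'
from workcell import *
import cv2
s=observe();print(s)
for n in("scene","side"):
    cv2.imwrite(f"pics/{n}0.png",grab_frame(n));print(n,camera_params(n))
print(camera_params("wrist"))
E
```

```text
{'clock': 0.0, 'qpos': array([-1.21819465,  0.52200959, -0.03630973,  1.59998888,  0.02120298,
        1.02109066, -0.11284549]), 'qd': array([-0.00023986, -0.00112217, -0.00029928,  0.00112131,  0.00070519,
       -0.00057665, -0.00128475]), 'joint_efforts': array([ 1.59777846e-03, -9.27094173e+01,  1.98003821e+00, -3.69936776e+01,
        1.77595048e-02,  7.87111087e-03, -9.80765071e-05]), 'position': array([0.25635726, 0.56964729, 0.23073554]), 'tool_rot': array([-3.14048486e+00,  9.00634513e-05,  2.71872146e+00]), 'force': array([0.12046896, 0.81817   , 0.27321834]), 'moment': array([-0.0051014 ,  0.02353555, -0.04700891]), 'finger_force': 0.0, 'grip_width': 0.08551883892272114}
scene {'fovy': 55.032219912739016, 'cx': 307.5265816063102, 'cy': 241.0961012003557, 'distortion': array([-0.09200859,  0.        ,  0.        ,  0.        ,  0.        ]), 'extrinsics': array([[-0.74910792,  0.66229263,  0.01434534,  0.4108083 ],
       [ 0.53975367,  0.62277465, -0.56640773, -0.25288368],
       [-0.38406158, -0.41655757, -0.8240003 ,  1.53822596],
       [ 0.        ,  0.        ,  0. 
[... 179 characters left out ...]
0.        ]), 'extrinsics': array([[ 0.98814472, -0.15327203, -0.00881413, -0.56629926],
       [-0.12206526, -0.74954062, -0.65060658,  0.10033377],
       [ 0.09311324,  0.64396936, -0.7593638 ,  1.07656167],
       [ 0.        ,  0.        ,  0.        ,  1.        ]])}
{'fovy': 66.53241999813592, 'cx': 327.0268934932392, 'cy': 244.41938234506011, 'distortion': array([-0.07038375,  0.        ,  0.        ,  0.        ,  0.        ]), 'extrinsics': array([[ 0.40931107,  0.91239342, -0.001644  , -0.62484723],
       [ 0.87805559, -0.39341574,  0.27247465, -0.03630257],
       [ 0.2479573 , -0.11297041, -0.96216156,  0.37798318],
       [ 0.        ,  0.        ,  0.        ,  1.        ]])}
```

View pics/scene0.png

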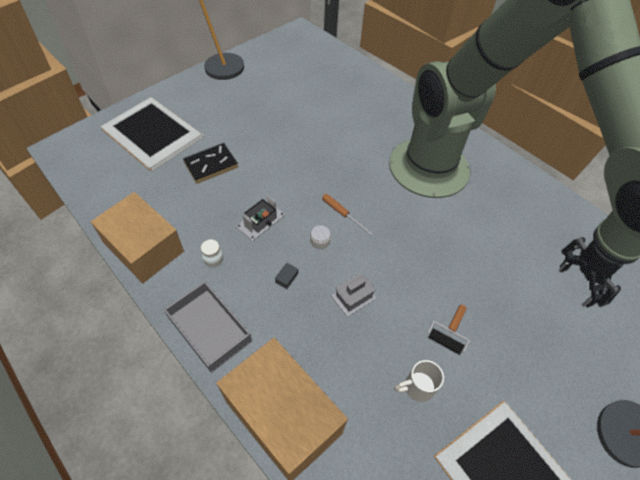

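View pics/side0.png

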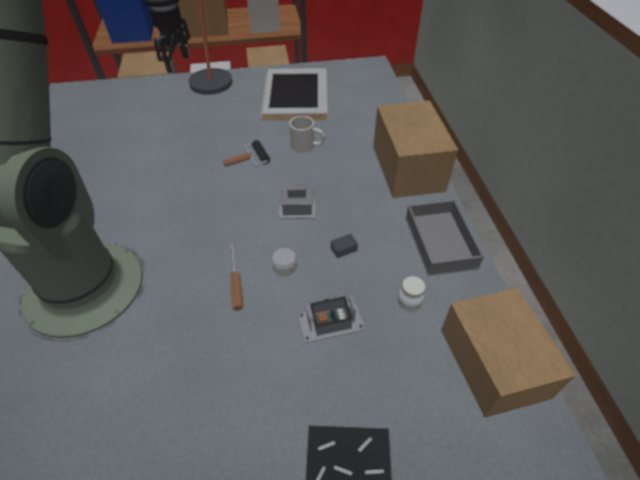

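The scene view shows the spare box with the cover at about (355,293) and the power box at (261,216). In the side view they are at about (297,198) and (332,317).

```bash
cat > h.py <<'E'
from workcell import *
import cv2, numpy as np
from scipy.spatial.transform import Rotation as R
def KD(c):
    f=240/np.tan(np.radians(c["fovy"])/2)
    return np.array([[f,0,c["cx"]],[0,f,c["cy"]],[0,0,1.]]),np.array(c["distortion"])
def ray(c,p):
    K,D=KD(c);u=cv2.undistortPoints(np.array([[p]],float),K,D)[0,0]
    E=c["extrinsics"];return -E[:3,:3].T@E[:3,3], E[:3,:3].T@np.array([*u,1])
def onz(c,p,z):
    o,d=ray(c,p);return o+d*(z-o[2])/d[2]
def tri(c1,p1,c2,p2):
    o,d=ray(c1,p1);q,e=ray(c2,p2)
    s=np.linalg.lstsq(np.c_[d,-e],q-o,rcond=None)[0]
    a,b=o+s[0]*d,q+s[1]*e;return (a+b)/2,np.linalg.norm(a-b)
def proj(c,P):
    K,D=KD(c);E=c["extrinsics"]
    return cv2.projectPoints(np.array(P,float).reshape(-1,3),cv2.Rodrigues(E[:3,:3])[0],E[:3,3],K,D)[0][:,0]
def shift(s,target):  # tool-frame shift in mm to world target
    return R.from_euler('xyz',s["tool_rot"]).inv().apply(np.array(target)-s["position"])*1000
E
python3 - <<'E'
from h import *
a,b,w=[camera_params(n) for n in("scene","side","wrist")]
print("rib",tri(a,(355,285),b,(297,192)));print("pb",tri(a,(261,216),b,(332,317)))
for n,p,q in(("spare",(355,297),(297,206)),("pb",(261,216),(332,317))):print(n,onz(a,p,.03),onz(b,q,.03))
s=observe();o,_=ray(w,(w["cx"],w["cy"]))
T=R.from_euler('xyz',s["tool_rot"]).as_matrix()
print("cam in tool",T.T@(o-s["position"]),"\n",T.T@w["extrinsics"][:3,:3].T)
for n in("scene","side"):
    im=cv2.imread(f"pics/{n}0.png")
    x,y=((230,180),(265,165))[n=="side"]
    c=im[y:y+150,x-0:x+150] if n=="scene" else im[y:y+200,x:x+150]
    cv2.imwrite(f"pics/c_{n}.png",cv2.resize(c,None,fx=3 if n=="side" else 4,fy=3 if n=="side" else 4,interpolation=cv2.INTER_CUBIC))
E
```

```text
rib (array([0.5422081 , 0.1789059 , 0.06415269]), np.float64(0.00022005270688918465))
pb (array([ 0.57090213, -0.1896249 ,  0.02058003]), np.float64(0.005287483947346505))
spare [0.55177254 0.19357545 0.03      ] [0.53850201 0.16077415 0.03      ]
pb [ 0.57235698 -0.18266714  0.03      ] [ 0.57214863 -0.19652297  0.03      ]
cam in tool [ 0.0687935   0.00052747 -0.14175422] 
 [[ 1.17110390e-03 -9.62183210e-01 -2.72400621e-01]
 [ 9.99999108e-01  1.30189567e-03 -2.99409385e-04]
 [ 6.42723873e-04 -2.72400027e-01  9.62183876e-01]]
```

```bash
python3 - <<'E'
from h import *
s=observe();print(shift(s,[.54,.178,.25]))
E
```

```text
[-419.37751271 -240.80421844  -18.92878092]
```

View pics/c_side.png

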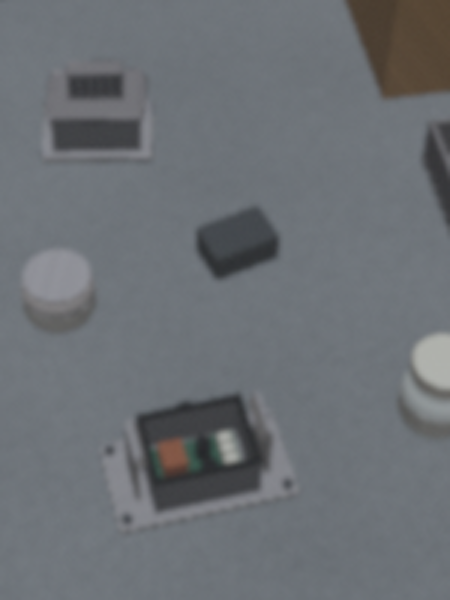

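The side crop confirms it: the cover with its dark rib lies on the spare box (top left). The power box, with electronics and a clip at each end, is at the bottom and turned slightly.

Request:
send_rows --increments '[[[-420, -241, -19], [0, 0, -24], 1], [[-420, -241, -19], [0, 0, -24], 1], [[-420, -241, -19], [0, 0, -24], 1], [[-420, -241, -19], [0, 0, -24], 1], [[-420, -241, -19], [0, 0, -24], 1], [[-420, -241, -19], [0, 0, -24], 1], [[-420, -241, -19], [0, 0, -24], 1], [[-420, -241, -19], [0, 0, -24], 1], [[-420, -241, -19], [0, 0, -24], 1], [[-420, -241, -19], [0, 0, -24], 1]]'

```text
clock: 1.1
position: [0.5421, 0.1744, 0.2503]
tool_rot: [-3.141, 0.0, 3.135]
force: [0.5, 1.4, -0.7]
grip_width: 0.0857
finger_force: 0.0
```

Request:
send_rows --increments '[[[0, 0, 0], [0, 0, 0], 1], [[0, 0, 0], [0, 0, 0], 1], [[0, 0, 0], [0, 0, 0], 1]]'

```text
clock: 1.4
position: [0.54, 0.1788, 0.2501]
tool_rot: [3.141, -0.001, 3.139]
force: [-0.1, 1.1, 0.1]
grip_width: 0.0856
finger_force: 0.0
```

```bash
python3 - <<'E'
from h import *
s=observe();print(s["clock"],s["position"],s["tool_rot"],s["qpos"],abs(s["qd"]).max())
import pickle
c=camera_params("wrist");im=grab_frame("wrist");cv2.imwrite("pics/w1.png",im);pickle.dump((s,c),open("w1.pkl","wb"))
E
```

```text
1.4 [0.53996078 0.1788015  0.25008994] [ 3.14136127e+00 -6.24878299e-04  3.13897059e+00] [-0.40722418  0.41205979 -0.02241713  1.72987921  0.01010742  1.00024045
  1.13494542] 0.011450706840424223
```

View pics/w1.png

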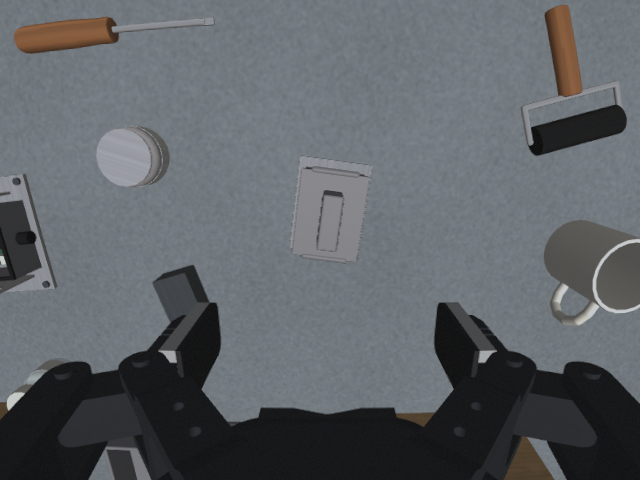

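The wrist view shows the cover at about (331,210), its rib from (333,192) to (327,250), and it is turned a few degrees. Next I'll look at an enlarged crop with edge fits.

```bash
python3 - <<'E'
from h import *
im=cv2.imread("pics/w1.png");g=im[145:275,280:385]
g=cv2.resize(g,None,fx=4.5,fy=4.5,interpolation=cv2.INTER_CUBIC)
g=np.clip((g.astype(float)-60)*1.8,0,255).astype(np.uint8)
cv2.imwrite("pics/w1c.png",g)
hsv=cv2.cvtColor(im,cv2.COLOR_BGR2HSV)
for p in((331,178),(345,220),(330,220),(325,170),(400,200),(331,193),(366,168)):print(p,im[p[1],p[0]],hsv[p[1],p[0]])
E
```

```text
(331, 178) [143 138 138] [120   9 143]
(345, 220) [139 134 134] [120   9 139]
(330, 220) [140 135 135] [120   9 140]
(325, 170) [138 133 133] [120   9 138]
(400, 200) [124 118 111] [104  27 124]
(331, 193) [58 56 55] [110  13  58]
(366, 168) [150 143 141] [113  15 150]
```

View pics/w1c.png

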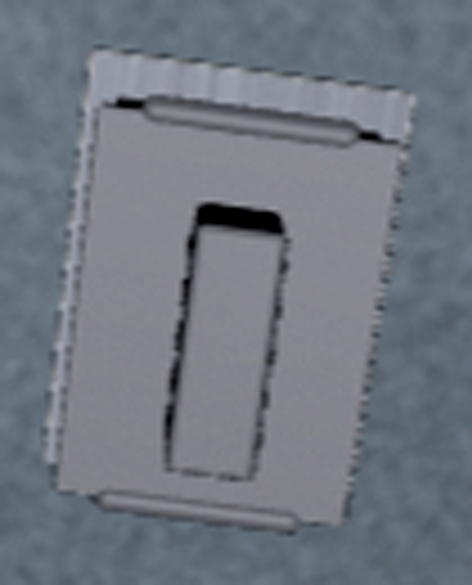

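The crop shows the plate corners at about (103,107), (400,143), (343,524) and (58,490). The rib-top corners are at about (197,230), (284,237), (252,478) and (168,469), in crop pixels at 4.5x.

```bash
python3 - <<'E'
from h import *
import pickle
s,c=pickle.load(open("w1.pkl","rb"))
def do(ps,z,nm):
    P=[onz(c,((x+.5)/4.5-.5+280,(y+.5)/4.5-.5+145),z) for x,y in ps]
    P=np.array(P);m=P.mean(0)
    L=P[[3,2]].mean(0)-P[[0,1]].mean(0);W=P[[1,2]].mean(0)-P[[0,3]].mean(0)
    print(nm,m.round(4),np.linalg.norm(L),np.linalg.norm(W),"yaw",np.degrees(np.arctan2(L[1],L[0])),np.degrees(np.arctan2(-W[0],W[1])));return m
do([(103,107),(400,143),(343,524),(58,490)],.05,"plate")
r=do([(197,230),(284,237),(252,478),(168,469)],.082,"rib")
print(s["position"],np.degrees(s["tool_rot"]))
E
```

```text
plate [0.54   0.1817 0.05  ] 0.08286505322068266 0.062003039600626864 yaw -7.4556557149809155 -7.05362364719832
rib [0.5402 0.1813 0.082 ] 0.04763690454016449 0.016542571848186593 yaw -7.062431250768519 -5.576549493388757
[0.53996078 0.1788015  0.25008994] [ 1.79986743e+02 -3.58028893e-02  1.79849767e+02]
```

Request:
send_rows --increments '[[[-32, -369, 0], [0, 0, 0], 1], [[-32, -369, 0], [0, 0, 0], 1], [[-32, -369, 0], [0, 0, 0], 1], [[-32, -369, 0], [0, 0, 0], 1], [[-32, -369, 0], [0, 0, 0], 1], [[-32, -369, 0], [0, 0, 0], 1], [[-32, -369, 0], [0, 0, 0], 1], [[-32, -369, 0], [0, 0, 0], 1], [[-32, -369, 0], [0, 0, 0], 1], [[-32, -369, 0], [0, 0, 0], 1]]'

```text
clock: 2.45
position: [0.5712, -0.1901, 0.2501]
tool_rot: [3.141, -0.0, 3.139]
force: [-0.1, 1.2, 0.3]
grip_width: 0.0854
finger_force: 0.0
```

Request:
send_rows --increments '[[[0, 0, 0], [0, 0, 0], 1], [[0, 0, 0], [0, 0, 0], 1], [[0, 0, 0], [0, 0, 0], 1]]'

```text
clock: 2.75
position: [0.5713, -0.1903, 0.2504]
tool_rot: [3.141, 0.0, 3.139]
force: [-0.9, -0.5, 0.6]
grip_width: 0.0855
finger_force: 0.0
```

```bash
python3 - <<'E'
from h import *
s=observe();print(s["clock"],s["position"],np.degrees(s["tool_rot"]),s["qpos"],abs(s["qd"]).max())
import pickle
c=camera_params("wrist");im=grab_frame("wrist");cv2.imwrite("pics/w2.png",im);pickle.dump((s,c),open("w2.pkl","wb"))
p=proj(c,[.572,-.19,.03])[0];x,y=int(p[0])-70,int(p[1])-70;print(p,x,y)
g=im[y:y+145,x:x+140]
cv2.imwrite("pics/w2c.png",np.clip(cv2.resize(g,None,fx=4,fy=4,interpolation=cv2.INTER_CUBIC)*1.5,0,255).astype(np.uint8))
E
```

```text
2.75 [ 0.57130666 -0.19032231  0.25042217] [1.79994034e+02 9.31983274e-03 1.79852481e+02] [ 0.16837605  0.46686455  0.07850181  1.64572919 -0.04133394  1.0304806
  1.82799433] 0.00841479619283364
[327.0768014  212.63265485] 257 142
```

View pics/w2c.png

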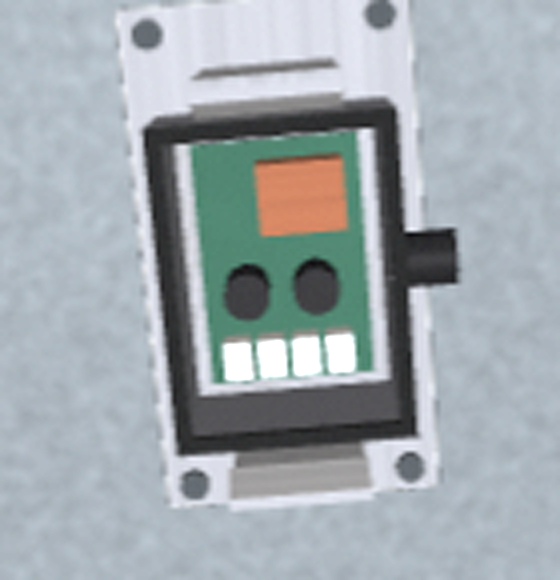

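The crop shows the power box with its black seal, outer corners at about (145,130), (395,102), (416,433) and (180,453) at 4x. The foot-plate screws are at (147,34), (380,13), (411,466) and (195,485), and a grommet sticks out on the right. I'll fit the seal's dark mask.

```bash
python3 - <<'E'
from h import *
import pickle
s,c=pickle.load(open("w2.pkl","rb"))
im=cv2.imread("pics/w2.png");x0,y0=257,142
def q(x,y):return ((x+.5)/4-.5+x0,(y+.5)/4-.5+y0)
def do(P,nm):
    P=np.array(P);m=P.mean(0)
    L=P[[3,2]].mean(0)-P[[0,1]].mean(0);W=P[[1,2]].mean(0)-P[[0,3]].mean(0)
    print(nm,m.round(4),np.linalg.norm(L),np.linalg.norm(W),"yaw",np.degrees(np.arctan2(L[1],L[0])),np.degrees(np.arctan2(-W[0],W[1])))
do([onz(c,q(*p),.048) for p in[(145,130),(395,102),(416,433),(180,453)]],"seal")
do([onz(c,q(*p),.004) for p in[(147,34),(380,13),(411,466),(195,485)]],"screws")
do([onz(c,q(*p),.004) for p in[(118,12),(410,-15),(438,483),(172,507)]],"foot")
# seal edges: subpixel dark/bright transitions along rows/cols
g=cv2.resize(im[y0:y0+145,x0:x0+140],None,fx=4,fy=4,interpolation=cv2.INTER_CUBIC).max(2)
for r in range(160,430,30):
    d=np.where(g[r]<38)[0];print(r,d.min() if len(d) else 0,d.max() if len(d) else 0, g[r,[140,155,165,400]])
for cx in(200,260,300,350,385):
    d=np.where(g[:,cx]<38)[0];print("col",cx,d.min(),d.max(),g[[100,115,440],cx])
E
```

```text
seal [ 0.5686 -0.1894  0.048 ] 0.07958423349891795 0.058319962153120984 yaw 4.778186141483725 5.608534959198619
screws [ 0.57   -0.1895  0.004 ] 0.12298374635633791 0.06043575423753954 yaw 4.882715661530944 5.0673648472002695
foot [ 0.5697 -0.1891  0.004 ] 0.1350346660814761 0.0751123146914873 yaw 4.626454642158005 5.2002756138889925
160 150 397 [151  33  54  90]
190 152 398 [158  31  44  51]
220 155 399 [144  33  35  38]
250 158 453 [125  88  34  33]
280 162 454 [133 130  33  33]
310 165 405 [133 154  37  33]
340 169 408 [135 163  84  34]
370 172 409 [135 146 134  35]
400 174 410 [130 120 158  41]
col 200 125 449 [163  89  29]
col 260 122 445 [112  64  34]
col 300 117 443 [95 45 33]
col 350 113 438 [103  32  40]
col 385 110 435 [ 76  34 119]
```

```bash
python3 - <<'E'
from h import *
print(shift(observe(),[.5401,.1815,.12]))
E
```

```text
[ 32.25014286 371.96582853 130.41787435]
```

Request:
send_rows --increments '[[[32, 372, 40], [0, 0, 7], 1], [[32, 372, 40], [0, 0, 7], 1], [[32, 372, 40], [0, 0, 7], 1], [[32, 372, 40], [0, 0, 7], 1], [[32, 372, 40], [0, 0, 7], 1], [[32, 372, 40], [0, 0, 7], 1], [[32, 372, 40], [0, 0, 7], 1], [[32, 372, 90], [0, 0, 7], 1], [[32, 372, 130], [0, 0, 7], 1], [[32, 372, 130], [0, 0, 7], 1]]'

```text
clock: 3.8
position: [0.5373, 0.1811, 0.1156]
tool_rot: [-3.138, -0.007, 3.018]
force: [-0.8, -0.6, 0.1]
grip_width: 0.0857
finger_force: 0.0
```

Request:
send_rows --increments '[[[0, 0, 0], [0, 0, 0], 1], [[0, 0, 0], [0, 0, 0], 1], [[0, 0, 0], [0, 0, 0], 1]]'

```text
clock: 4.1
position: [0.5418, 0.1805, 0.1226]
tool_rot: [3.14, 0.003, 3.014]
force: [0.3, -0.3, -0.2]
grip_width: 0.0853
finger_force: 0.0
```

```bash
python3 - <<'E'
from h import *
s=observe();print(s["clock"],s["position"],np.degrees(s["tool_rot"]),shift(s,[.5401,.1815,.053]))
E
```

```text
4.1 [0.5418359  0.18051401 0.1225884 ] [1.79914770e+02 1.65439775e-01 1.72708760e+02] [ 2.04792722  0.65420286 69.58382385]
```

Request:
send_rows --increments '[[[0, 0, 20], [0, 0, 0], 1], [[0, 0, 40], [0, 0, 0], 1], [[0, 0, 50], [0, 0, 0], 1], [[0, 0, 58], [0, 0, 0], 1], [[0, 0, 58], [0, 0, 0], 1], [[0, 0, 58], [0, 0, 0], 1], [[0, 0, 58], [0, 0, 0], 1]]'

```text
clock: 4.8
position: [0.541, 0.181, 0.0631]
tool_rot: [3.141, 0.001, 3.015]
force: [0.0, -0.7, -0.1]
grip_width: 0.0854
finger_force: 0.0
```

```bash
python3 - <<'E'
from h import *
s=observe();print(s["clock"],s["position"],s["force"],np.degrees(s["tool_rot"]),shift(s,[.5401,.1815,.053]))
E
```

```text
4.8 [0.54099734 0.18096069 0.06306273] [ 0.00328288 -0.72744571 -0.06177327] [1.79971963e+02 5.17408213e-02 1.72771676e+02] [ 0.96715774  0.41719738 10.0620688 ]
```

Request:
send_rows --increments '[[[1, 0, 5], [0, 0, 0], 1], [[1, 0, 9], [0, 0, 0], 1], [[1, 0, 9], [0, 0, 0], 1], [[1, 0, 9], [0, 0, 0], -1], [[1, 0, 9], [0, 0, 0], -1], [[1, 0, 9], [0, 0, 0], -1], [[1, 0, 9], [0, 0, 0], -1], [[1, 0, 9], [0, 0, 0], -1], [[1, 0, 9], [0, 0, 0], -1], [[1, 0, 9], [0, 0, 0], -1]]' --newtons 90

```text
clock: 5.8
position: [0.5397, 0.181, 0.0536]
tool_rot: [3.141, 0.0, 3.015]
force: [-1.7, -0.6, 5.9]
grip_width: 0.0161
finger_force: 88.3
```

Request:
send_rows --increments '[[[0, 0, 0], [0, 0, 0], -1], [[0, 0, 0], [0, 0, 0], -1], [[0, 0, 0], [0, 0, 0], -1], [[0, 0, 0], [0, 0, 0], -1], [[0, 0, 0], [0, 0, 0], -1]]'

```text
clock: 6.3
position: [0.5397, 0.181, 0.0536]
tool_rot: [3.141, 0.0, 3.015]
force: [-1.2, -1.1, 5.7]
grip_width: 0.017
finger_force: 88.3
```

```bash
python3 - <<'E'
from h import *
s=observe();print(s["clock"],s["position"],s["force"],np.degrees(s["tool_rot"]),s["grip_width"],s["finger_force"])
E
```

```text
6.3 [0.53971988 0.18096269 0.05361184] [-1.18345118 -1.10007175  5.67242935] [1.79992434e+02 1.61114662e-02 1.72771033e+02] 0.016981811280183542 88.29463362693787
```

Request:
send_rows --increments '[[[0, 0, -10], [0, 0, 0], -1], [[0, 0, -30], [0, 0, 0], -1], [[0, 0, -60], [0, 0, 0], -1], [[0, 0, -95], [0, 0, 0], -1], [[0, 0, -120], [0, 0, 0], -1], [[0, 0, -120], [0, 0, 0], -1], [[0, 0, -120], [0, 0, 0], -1], [[0, 0, -120], [0, 0, 0], -1]]'

```text
clock: 7.1
position: [0.5391, 0.1808, 0.1727]
tool_rot: [-3.141, -0.001, 3.016]
force: [-0.4, 0.2, -0.5]
grip_width: 0.0165
finger_force: 87.7
```

```bash
python3 - <<'E'
from h import *
s=observe();print(s["clock"],s["position"],s["force"],s["grip_width"],np.degrees(s["tool_rot"]),shift(s,[.5684,-.1896,.16]))
cv2.imwrite("pics/w3.png",grab_frame("wrist"))
E
```

```text
7.1 [0.53913172 0.18081759 0.17266926] [-0.42857324  0.15729383 -0.45517055] 0.016455598719516285 [-1.79965949e+02 -5.86191992e-02  1.72778401e+02] [ -75.61319497 -363.79242473   12.80811492]
```

View pics/w3.png

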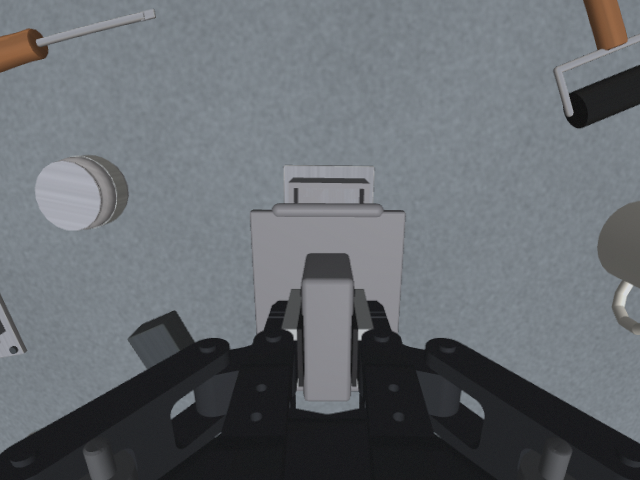

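The cover is held level, its plate's near edge running from (251,211) to (405,211). The spare box below is empty, and nothing else has been touched. I'll carry it over and compute the grip offset from that edge.

Request:
send_rows --increments '[[[-75.6, -363.8, 0], [0, 0, -12.2], -1], [[-75.6, -363.8, 0], [0, 0, -12.2], -1], [[-75.6, -363.8, 0], [0, 0, -12.2], -1], [[-75.6, -363.8, 0], [0, 0, -12.2], -1], [[-75.6, -363.8, 0], [0, 0, -12.2], -1], [[-75.6, -363.8, 0], [0, 0, -12.2], -1], [[-75.6, -363.8, 0], [0, 0, -12.2], -1], [[-75.6, -363.8, 0], [0, 0, -12.2], -1], [[-75.6, -363.8, 0], [0, 0, -12.2], -1], [[-75.6, -363.8, 0], [0, 0, -12.2], -1]]'

```text
clock: 8.15
position: [0.5684, -0.1892, 0.1724]
tool_rot: [3.141, -0.001, -3.055]
force: [-0.1, -0.3, -0.5]
grip_width: 0.0163
finger_force: 87.9
```

Request:
send_rows --increments '[[[0, 0, 20], [0, 0, 0], -1], [[0, 0, 40], [0, 0, 0], -1], [[0, 0, 60], [0, 0, 0], -1], [[0, 0, 60], [0, 0, 0], -1], [[0, 0, 60], [0, 0, 0], -1], [[0, 0, 60], [0, 0, 0], -1]]'

```text
clock: 8.75
position: [0.5694, -0.189, 0.1143]
tool_rot: [-3.141, 0.001, -3.054]
force: [0.3, -0.6, -0.7]
grip_width: 0.0166
finger_force: 87.9
```

```bash
python3 - <<'E'
from h import *
s=observe();c=camera_params("wrist");im=grab_frame("wrist")
cv2.imwrite("pics/w4.png",im)
T=R.from_euler('xyz',s["tool_rot"])
for p in((251,211),(405,211)):
    w=onz(c,p,s["position"][2]-.0036);print("plate corner in tool mm",T.inv().apply(w-s["position"])*1000)
print(s["clock"],s["position"],s["force"],np.degrees(s["tool_rot"]),shift(s,[.5684,-.1896,.072]))
E
```

```text
plate corner in tool mm [ 41.43021043 -30.43622145   3.56245318]
plate corner in tool mm [41.51064662 31.77048062  3.54795938]
8.75 [ 0.56940574 -0.18898727  0.11427906] [ 0.29204984 -0.62274716 -0.65193627] [-1.79986730e+02  6.16767787e-02 -1.74983691e+02] [ 1.10097644 -0.51264892 42.27802192]
```

View pics/w4.png

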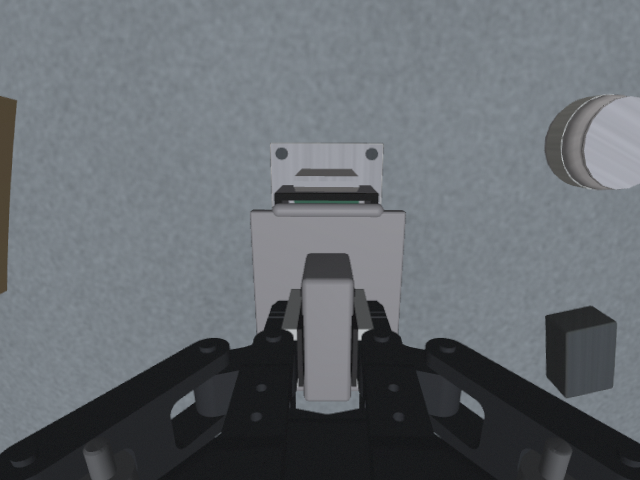

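The wrist view shows the near edge of the power box square under the plate. The screws at (281,154) and (372,154) are level and centred within about 0.7 mm of the plate. A small sideways correction, then down to just above the seal.

Request:
send_rows --increments '[[[1, -0.8, 10], [0, 0, 0], -1], [[1, -0.8, 20], [0, 0, 0], -1], [[1, -0.8, 30], [0, 0, 0], -1], [[1, -0.8, 38], [0, 0, 0], -1], [[1, -0.8, 42], [0, 0, 0], -1], [[1, -0.8, 42], [0, 0, 0], -1], [[1, -0.8, 42], [0, 0, 0], -1], [[1, -0.8, 42], [0, 0, 0], -1]]'

```text
clock: 9.6
position: [0.568, -0.1904, 0.0716]
tool_rot: [-3.141, 0.0, -3.055]
force: [1.0, 0.8, -1.1]
grip_width: 0.0163
finger_force: 87.9
```

```bash
python3 - <<'E'
from h import *
s=observe();cv2.imwrite("pics/side5.png",grab_frame("side"))
print(s["clock"],s["position"],s["force"],s["moment"],np.degrees(s["tool_rot"]),shift(s,[.5684,-.1898,.0536]))
E
```

```text
9.6 [ 0.56803774 -0.19037597  0.07155788] [ 0.99259072  0.84613879 -1.07344608] [ 0.08201605 -0.51007147 -0.01638341] [-1.79993794e+02  1.78815266e-02 -1.75029119e+02] [-0.4052016   0.54436362 17.95794729]
```

Request:
send_rows --increments '[[[-0.3, 0.3, 1.5], [0, 0, 0], -1], [[-0.3, 0.3, 3], [0, 0, 0], -1], [[-0.3, 0.3, 4], [0, 0, 0], -1], [[-0.3, 0.3, 5], [0, 0, 0], -1], [[-0.3, 0.3, 5], [0, 0, 0], -1], [[-0.3, 0.3, 5], [0, 0, 0], -1]]' --newtons 110

```text
clock: 10.25
position: [0.5682, -0.1902, 0.0664]
tool_rot: [-3.141, 0.0, -3.055]
force: [1.5, -0.6, 5.2]
grip_width: 0.0163
finger_force: 111.0
```

```bash
python3 - <<'E'
from h import *
s=observe()
print(s["clock"],s["position"],s["force"],s["moment"],np.degrees(s["tool_rot"]))
E
```

```text
10.25 [ 0.56818628 -0.19015216  0.06643517] [ 1.49641888 -0.64241061  5.19845274] [ 0.0063429  -0.28360718 -0.00203998] [-1.79990445e+02  4.66242086e-03 -1.75033805e+02]
```

Request:
send_rows --increments '[[[0, 0, 1], [0, 0, 0], -1], [[0, 0, 2], [0, 0, 0], -1], [[0, 0, 3], [0, 0, 0], -1], [[0, 0, 3], [0, 0, 0], -1]]'

```text
clock: 10.65
position: [0.5684, -0.1902, 0.0636]
tool_rot: [-3.141, 0.0, -3.055]
force: [0.3, -0.4, 7.4]
grip_width: 0.0165
finger_force: 111.4
```

Request:
send_rows --increments '[[[0, 0, 1], [0, 0, 0], -1], [[0, 0, 2], [0, 0, 0], -1], [[0, 0, 2], [0, 0, 0], -1], [[0, 0, 2], [0, 0, 0], -1]]'

```text
clock: 11.05
position: [0.5684, -0.1902, 0.0617]
tool_rot: [-3.141, 0.001, -3.055]
force: [0.9, 0.8, 8.8]
grip_width: 0.0163
finger_force: 111.6
```

Request:
send_rows --increments '[[[0, 0, 1], [0, 0, 0], -1], [[0, 0, 2], [0, 0, 0], -1], [[0, 0, 2], [0, 0, 0], -1]]'

```text
clock: 11.35
position: [0.5681, -0.1902, 0.0593]
tool_rot: [-3.141, 0.0, -3.055]
force: [1.2, -1.7, 3.0]
grip_width: 0.0163
finger_force: 111.1
```

Request:
send_rows --increments '[[[0, 0, 1], [0, 0, 0], -1], [[0, 0, 2], [0, 0, 0], -1], [[0, 0, 2], [0, 0, 0], -1]]'

```text
clock: 11.65
position: [0.5679, -0.1899, 0.0567]
tool_rot: [3.141, -0.001, -3.055]
force: [1.2, -0.7, -6.0]
grip_width: 0.0163
finger_force: 109.7
```

Request:
send_rows --increments '[[[0, 0, 1], [0, 0, 0], -1], [[0, 0, 2], [0, 0, 0], -1], [[0, 0, 2], [0, 0, 0], -1]]'

```text
clock: 11.95
position: [0.5683, -0.1899, 0.0553]
tool_rot: [3.142, 0.0, -3.055]
force: [2.7, 0.7, 0.2]
grip_width: 0.0163
finger_force: 110.3
```

Force fell from +9 to −6 N, so the clips have snapped over. I keep pressing until the rim carries the load.

Request:
send_rows --increments '[[[0, 0, 1], [0, 0, 0], -1], [[0, 0, 2], [0, 0, 0], -1], [[0, 0, 2], [0, 0, 0], -1]]'

```text
clock: 12.25
position: [0.5684, -0.1899, 0.0537]
tool_rot: [-3.142, 0.0, -3.055]
force: [1.4, 2.2, 8.9]
grip_width: 0.0162
finger_force: 111.5
```

Request:
send_rows --increments '[[[0, 0, 0.5], [0, 0, 0], -1], [[0, 0, 1], [0, 0, 0], -1], [[0, 0, 1], [0, 0, 0], -1]]'

```text
clock: 12.55
position: [0.5684, -0.19, 0.0536]
tool_rot: [-3.141, 0.001, -3.055]
force: [-4.8, 4.8, 26.8]
grip_width: 0.016
finger_force: 114.6
```

Request:
send_rows --increments '[[[0, 0, 0], [0, 0, 0], -1], [[0, 0, 0], [0, 0, 0], -1], [[0, 0, 0], [0, 0, 0], -1], [[0, 0, 0], [0, 0, 0], -1], [[0, 0, 0], [0, 0, 0], -1]]'

```text
clock: 13.05
position: [0.5684, -0.19, 0.0536]
tool_rot: [-3.141, 0.001, -3.055]
force: [-5.6, 4.9, 26.3]
grip_width: 0.0164
finger_force: 114.6
```

```bash
python3 - <<'E'
from h import *
s=observe();a=grab_frame("wrist");b=grab_frame("side")
print(s["clock"],s["position"],s["force"],s["moment"],np.degrees(s["tool_rot"]))
b=cv2.resize(b[250:370,270:400],None,fx=3,fy=3,interpolation=cv2.INTER_CUBIC)
a=cv2.resize(a[120:320,200:450],(390,360))
cv2.imwrite("pics/fin.png",np.hstack([b,a]))
E
```

```text
13.05 [ 0.56839278 -0.18999126  0.0536401 ] [-5.609932    4.8852145  26.29677033] [0.90922749 1.15726283 0.03983254] [-1.79992713e+02  4.00969723e-02 -1.75031625e+02]
```

View pics/fin.png

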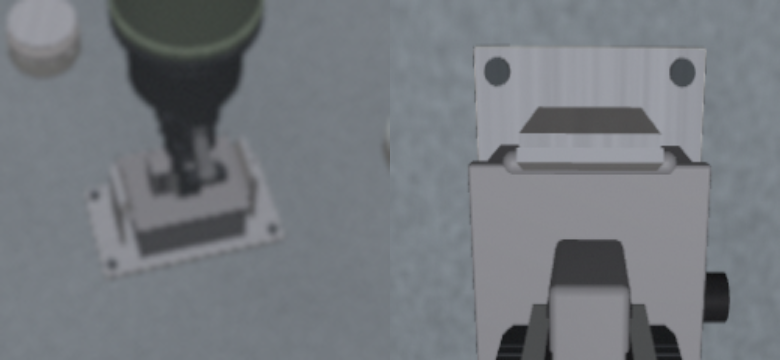

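The wrist half shows the clip nose lying over the bead at about (590,155). In the side half the cover sits level on the rim. The tool is at exactly the seated height (53.6 mm), pressing steadily with 26 N.

```bash
python3 -c "
from workcell import *
print(job_done())"
```

```text
the job is handed in; nothing more can be done
None
```

The cover is fitted on the power box and held fully down against the rim at about 26 N. The force drop on the way down shows the clips snapped over, though I saw only the near clip over its bead. The job is handed in at about 13 s, with nothing else on the table touched.

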